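Walk a heavy tube block round and seat it on the locating fence

ROBOT

A 6-joint arm with a two-finger parallel gripper is mounted at the origin on the work surface; the furniture and walls round the work are solid. World frame = base frame: x ahead of the robot, y to its left, z up, the work surface at z = 0. Lengths are in mm, angles in rad, forces in N, time in s.
With the tool pointing down it reaches from about 275 to 825 mm from the base axis. Payload 5.2 kg.
Tool frame: the origin (TCP) lies at the very end of the fingers, on their centre line; the grasp point (between the pads) lies 19 mm behind it; z points along the fingers, y is the line along which they close (so a half turn about z gives the same grasp; the last joint's range is limited). The gripper opens to 93 mm and grips with 3 to 60 N. Pads are 15 mm wide; open, the fingers measure 128 mm over their backs; the gripper's body (75 mm by 188 mm) begins 65 mm behind the grasp point.
Start: joints at [0.9, 0.259, 1.535, -0, 1.348, -0.203], TCP at [247.988, 490.924, 218.653] pointing down, gripper open.
Joint ranges: [-3.14, 3.14], [-0.91, 2.08], [0.19, 2.58], [-1.22, 4.36], [0.22, 2.71], [-3.12, 3.12]. Speed limits (rad/s): [2.57, 2.57, 3.14, 3.14, 3.14, 3.14].

INTERFACE

Orientations are given as [roll, pitch, yaw] about the fixed x, y, z axes, in that order (R = Rz(yaw) Ry(pitch) Rx(roll)).
In Python, from bench import robot gives the robot as it stands. The module is installed in compiled form; this text tells all that it offers. Calls block until the motion is done:
- robot.move_ptp(position, orientation): joint-space move of the TCP to a pose.
- robot.move_linear(position, ori=None, speed=150, f_stop=None): straight line of the TCP; ori=None keeps the orientation; speed is the mean speed in mm/s. With f_stop (N) it stops when the force on the tool has changed by that much, and returns True; else False.
- robot.move_j(angles): joint-space move.
- robot.move_gripper(opening): opening from 0.0 (shut) to 1.0 (fully open); the grip force is fixed at half the most; returns when the fingers have stopped.
- robot.sleep(seconds).
- robot.inverse_kinematics(position, orientation): joint angles nearest the present ones, or None.
- robot.get_image(name): name is "scene" or "top" or "wrist"; returns a dict with "img" (384x512x3 uint8, blue, green, red), "fovy" (degrees; the focal length in pixels is half the picture's height over the tangent of half this angle, whatever the lens; pixels are square), "cx", "cy" (the principal point, pixels), "eye" and "orientation" of the camera in the world. Camera axes: x right, y down, z forward; pixel columns grow to the right and rows downward; lengths in mm; the calibration is good to about 2 mm. A picture is of the moment at which its call begins. There is no depth.
A pose or a line that the arm cannot do raises robot.MotionError and nothing moves.
- robot.hand_in(): hands the job in; it is judged then, once.
Readings, each from a call of its own:
- robot.current_t(): time.
- robot.current_qpos(): joint angles.
- robot.current_joint_vel(): joint speeds.
- robot.current_joint_efforts(): joint torques, N m.
- robot.current_tcp_pos(): TCP position.
- robot.current_eef_rot(): TCP orientation.
- robot.current_contact_force(): force on the tool from outside, world axes, zero at the start.
- robot.current_ft_torque(): the same for the moment, N m.
- robot.current_gripper_width(): opening from 0.0 (shut) to 1.0 (fully open).
- robot.current_finger_force(): force on a finger pad.
Only numpy, scipy, OpenCV 4.12 (cv2) and the standard library are available. Lean on these libraries where they do the work, as an engineer would, in place of code of your own. Each camera call takes 0.05 s, during which the arm holds its last target. There are 200 camera calls.

TASK

The heavy aluminium tube block must be squared up to the steel fence for the pipetting station. With fingertip pushes only (slide it on the worktop, never lift or tip it), walk it round (pushing at alternate corners turns it best) until a long side is square to the fence while there is still a gap of at least 20 mm; then push it in until that long side lies flush against the fence over its whole length. Do not let it touch the fence while it is still askew, and leave the timer, vial and tip box where they stand.

Things in the scene. Friction and masses are not known exactly. Their poses are not given: they have to be found in the camera images.
- tube_block: Aluminium block, about 1 kg, 105 mm (its x) by 160 mm (its y), 45 mm high, 4 by 6 dark wells on top; slides under a push of 5 to 15 N; pushed near one end of a long side it turns about a point some 45 mm from its centre towards the other end. Origin at the centre of its underside, y along its length, z up. The long sides (x = +-52.5 mm) are alike; either may go to the fence.
- fence: Straight steel angle bar fixed to the worktop beyond the block. 300 mm long (its y), upright leg 30 mm high facing the robot, screwed foot reaching 40 mm behind. Origin at the middle of the foot of the front face, which is the plane x = 0; x points away from the robot, y along the bar, z up. With the block seated its centre is at x = -52.5 mm.
- timer: Bystander: laboratory timer with a keypad, standing, 65 by 64 mm, 71 mm high, beyond one end of the fence; origin at the centre of its underside.
- vial: Bystander: small dropper vial, 18 mm in diameter, 48 mm high, beyond the other end of the fence; origin at the centre of its underside.
- tip_box: Bystander: closed pipette tip box, 81 by 120 mm, 48 mm high, to the right of the block; origin at the centre of its underside. (Also fixed: a low red tray, 34 mm high, between robot and block; nothing of it lies beyond x = 0.43 m.)

How it is judged (in metres and radians):
On the way:
1. the block's long sides are square to the fence (within 0.12 rad) with the block still clear of it (centre at least 70 mm in front of the fence face) (angle between the y axis of tube_block and the y axis of fence, either way round below 0.12 rad and x of tube_block in the frame of fence below -0.07 m), for 0.2 s.
At the end, for the whole second after the job is handed in: The block lies flat and at rest with a long side flush on the fence's front face (gap under 3.5 mm at its middle, within 0.03 rad), its whole length within the fence's length (centre within 75 mm of the fence's middle) (angle between the y axis of tube_block and the y axis of fence, either way round below 0.03 rad and x of tube_block in the frame of fence between -0.056 and -0.045 m and y of tube_block in the frame of fence between -0.075 and 0.075 m and height (world z) of tube_block below 0.004 m and angle between tube_block's own z axis and vertical below 0.03 rad and linear speed of tube_block below 0.01 m/s); the robot touches nothing.
It fails at once if the block is lifted or tipped (height (world z) of tube_block above 0.008 m or angle between tube_block's own z axis and vertical above 0.12 rad).
It fails at once if the block touches the fence while askew by more than 0.15 rad (contact force between tube_block and fence above 1 N and angle between the y axis of tube_block and the y axis of fence, either way round above 0.15 rad).
It fails at once if a bystander is moved by more than 10 mm (distance of any of timer, vial, tip_box from where it was at the start of the episode above 0.01 m).
It also fails if it takes over 61 s, if anything falls off the work surface, if the arm or the gripper's body presses on something with over 40 N, if the wrist force passes 120 N, or if a joint passes its speed limit or range.

## Working session

There is one attempt and no reset: what is moved stays moved. The work goes in short steps, each a Python script; the robot and the scene stay as the last script left them, time stands still between calls to the robot, and variables do not carry over. Pictures are saved under pics/ and viewed, at most 10 in all, crops included, and the job is handed in when it is done.

```bash
mkdir -p pics; python3 - <<'E'
from bench import robot
import cv2,pickle
for n in("scene","top"):
    d=robot.get_image(n);cv2.imwrite(f"pics/{n}0.png",d["img"]);pickle.dump(d,open(n+"0.pkl","wb"))
    print(n,{k:v for k,v in d.items() if k!="img"})
print(robot.current_t(),robot.current_eef_rot())
E
```

```text
scene {'fovy': 43.555105557058994, 'cx': 255.40335756544732, 'cy': 196.46390031588066, 'eye': array([  78.01445602, -631.70258827, 1003.69047015]), 'orientation': array([-2.45492828, -0.00520135, -0.71355701])}
top {'fovy': 47.74437776070388, 'cx': 256.20408493990107, 'cy': 192.22808663361613, 'eye': array([ 457.09271295,  -60.86398173, 1024.47573692]), 'orientation': array([-3.00232629,  0.03614389, -1.55170935])}
0.1 [-3.14004382e+00 -3.37813939e-04  2.67380043e+00]
```

View pics/top0.png

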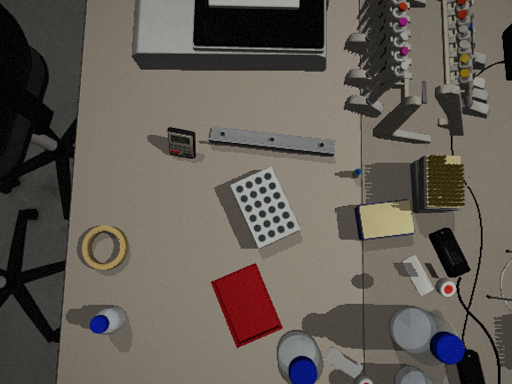

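View pics/scene0.png

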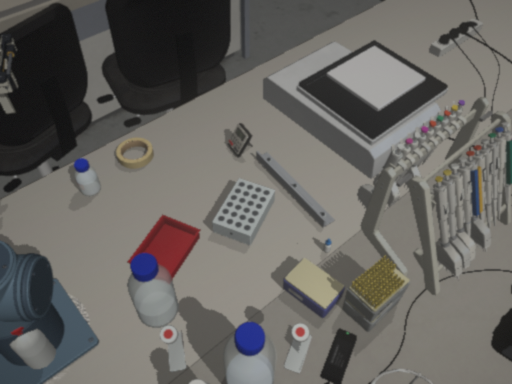

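The top view shows the askew block, with top corners at about (231,182), (272,168), (300,232) and (259,247). The fence front runs from (209,141) to (334,155), with the timer at (182,143), the vial at (358,173) and the tip box at (385,220). I'll zoom in to get the corners more precisely.

```bash
cat > h.py <<'E'
import numpy as np,cv2
from scipy.spatial.transform import Rotation as R
def ray(d,uv):
    f=192/np.tan(np.radians(d["fovy"]/2))
    return R.from_euler("xyz",d["orientation"]).apply([(uv[0]-d["cx"])/f,(uv[1]-d["cy"])/f,1])
def unproj(d,uv,z):
    r=ray(d,uv);e=np.array(d["eye"]);return (e+r*(z-e[2])/r[2])[:2]
def proj(d,p):
    f=192/np.tan(np.radians(d["fovy"]/2))
    c=R.from_euler("xyz",d["orientation"]).inv().apply(np.array(p)-d["eye"])
    return np.array([d["cx"]+f*c[0]/c[2],d["cy"]+f*c[1]/c[2]])
E
python3 - <<'E'
import pickle,cv2
from h import *
d=pickle.load(open("top0.pkl","rb"))
c=d["img"][115:265,165:365]
cv2.imwrite("pics/crop0.png",cv2.resize(c,None,fx=4,fy=4,interpolation=cv2.INTER_CUBIC))
for uv in [(231,182),(272,168),(300,232),(259,247)]: print(unproj(d,uv,45))
for uv in [(209,141),(334,155)]: print(unproj(d,uv,0),unproj(d,uv,30))
E
```

```text
[616.6522535   35.46454389]
[650.45254789 -58.04932762]
[ 505.04746854 -122.89076852]
[469.94161329 -31.46581487]
[724.43596788  96.37854583] [716.60728306  91.77397039]
[ 692.85128559 -206.11627277] [ 685.94750357 -201.86281066]
```

View pics/crop0.png

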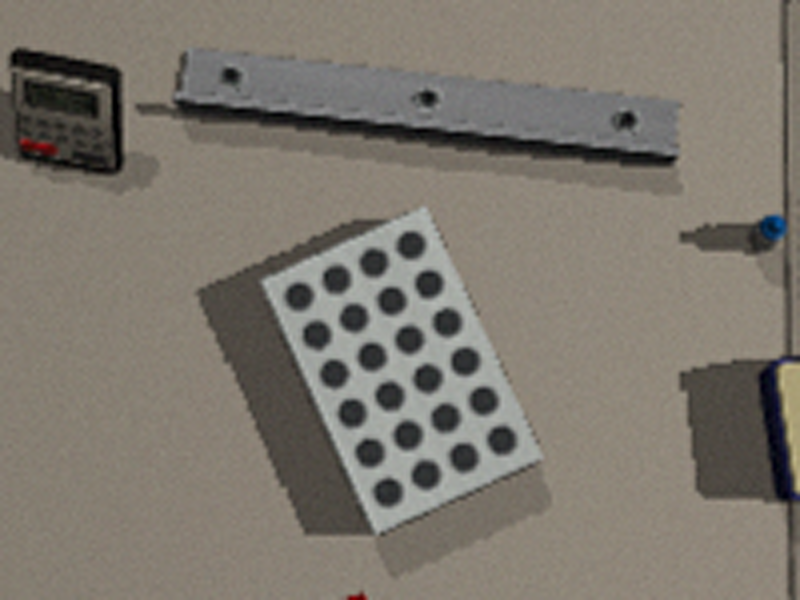

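Crop corners of the block are (262,282), (427,208), (541,458) and (376,534). The dark front face of the fence runs along its lower edge from (176,105) to (676,158). Next I'll fit the block and fence poses automatically and check them against the known sizes.

```bash
cat >> h.py <<'E'
def block(d):
    """pose of block: centre (mm), angle of long axis in (0,180) deg, sides"""
    g=cv2.cvtColor(d["img"],cv2.COLOR_BGR2HSV)
    m=((g[...,2]>165)&(g[...,1]<28)).astype(np.uint8)
    m[:, :170]=0;m[:, 340:]=0;m[:130]=0;m[262:]=0
    m=cv2.morphologyEx(m,cv2.MORPH_OPEN,np.ones((3,3)))
    cs=cv2.findContours(m,cv2.RETR_EXTERNAL,cv2.CHAIN_APPROX_NONE)[0]
    c=max(cs,key=cv2.contourArea)[:,0]
    w=np.array([unproj(d,p,45) for p in c],np.float32)
    (cx,cy),(a,b),t=cv2.minAreaRect(w)
    if a>b: a,b=b,a; t+=90
    return np.array([cx,cy]),(t+90)%180,(a,b)
E
python3 - <<'E'
import pickle
from h import *
d=pickle.load(open("top0.pkl","rb"))
g=cv2.cvtColor(d["img"],cv2.COLOR_BGR2HSV)
for p in [(244,198),(262,180),(283,241),(230,137),(240,220),(280,160),(320,200)]: print(p,g[p[1],p[0]])
print(block(d))
w=np.array([unproj(d,(165+x/4,115+y/4),45) for x,y in [(262,282),(427,208),(541,458),(376,534)]],np.float32);print(cv2.minAreaRect(w))
gr=cv2.cvtColor(d["img"],cv2.COLOR_BGR2GRAY)
for u in (225,270,315): print(u,gr[138:162,u])
# fence front face: darkest band along lower edge
pts=[(u,138+np.argmin(gr[138+int((u-209)*.112):163,u])+int((u-209)*.112)) for u in range(213,331)]
l=np.polyfit(*np.array(pts).T,1);print(l)
for z in(0,15,30):
    a,b=[unproj(d,(u,np.polyval(l,u)),z) for u in(209,334)];v=a-b;print(z,a,b,np.linalg.norm(v),np.degrees(np.arctan2(v[1],v[0])))
E
```

```text
(244, 198) [80 14 53]
(262, 180) [ 20   6 138]
(283, 241) [ 20  38 120]
(230, 137) [110   7 115]
(240, 220) [16 46 83]
(280, 160) [ 21  37 138]
(320, 200) [ 18  40 140]
(array([507.01657104, -42.05943298]), 90.9754353761673, (11.231760025024414, 13.520037651062012))
((559.9573974609375, -44.35939025878906), (157.3229217529297, 103.75146484375), 25.576560974121094)
225 [117 104 123 113  11  23  33  71 110 107 112 108 107 113 129 129 130 130
 130 128 132 134 133 129]
270 [ 48  50  68 106 141 115 107 125 113  13  24  27  75 114 114 112 112 108
 115 132 133 130 132 136]
315 [114 117 118 116 119 119 119 123 121 120 113 110 123 113  12  30  33  69
 121 115 115 118 114 117]
[1.11000332e-01 1.17354935e+02]
0 [725.55132038  96.41677137] [ 694.2517319  -206.12419624] 304.15571887692425 84.09343785190534
15 [721.62064738  94.11392396] [ 690.77933607 -203.99734918] 299.7023818004505 84.09343785190536
30 [717.68997439  91.81107656] [ 687.30694023 -201.87050211] 295.24904472397674 84.09343785190534
```

```bash
sed -i 's/g\[...,2\]>165)&(g\[...,1\]<28)/g[...,2]>100)\&(g[...,1]<24)/; s/m\[:130\]=0/m=m*(np.arange(384)[:,None]>147+.111*(np.arange(512)-209)).astype(np.uint8)/' h.py
cat >> h.py <<'E'
FA=np.radians(84.09);FM=np.array([703.8,-55.]);N=np.array([np.sin(FA),-np.cos(FA)]);T=np.array([np.cos(FA),np.sin(FA)])
def report(d):
    c,a,s=block(d);print("block",c.round(1),"ang",round(a,2),"sides",np.round(s,1),"askew",round(a-84.09,2),"x,y fence",((c-FM)@N).round(1),((c-FM)@T).round(1))
    return c,a
def frame(a):
    a=np.radians(a);e=np.array([np.cos(a),np.sin(a)]);return e,np.array([-e[1],e[0]])
def ori(a): return [np.pi,0,np.radians(a)+np.pi/2]
E
python3 - <<'E'
import pickle
from h import *
from bench import robot
d=pickle.load(open("top0.pkl","rb"))
c,a=report(d)
c,a=np.array([560,-44.4]),25.6
e,l=frame(a)
p=c-60*e+(52.5+35)*l
print(p)
robot.move_gripper(0)
robot.move_ptp([*p,120],ori(a))
robot.move_linear([*p,18],ori(a))
q=p-35*l
hit=robot.move_linear([*q,18],ori(a),speed=40,f_stop=3)
t=robot.current_tcp_pos();print(hit,t,"h=",(t[:2]-c)@l-52.5,robot.current_contact_force(),robot.current_t())
d=robot.get_image("top");cv2.imwrite("pics/t1.png",d["img"][110:290,130:400].repeat(2,0).repeat(2,1))
E
```

```text
block [561.6 -42.6] ang 25.5 sides [105.1 160.2] askew -58.59 x,y fence -142.8 -2.3
[468.0825454    8.58520113]
True [478.39309277 -13.37740027  17.88497123] h= 10.73837110602107 [-0.4124304  -0.48411804 -0.30989862] 4.95
```

View pics/t1.png

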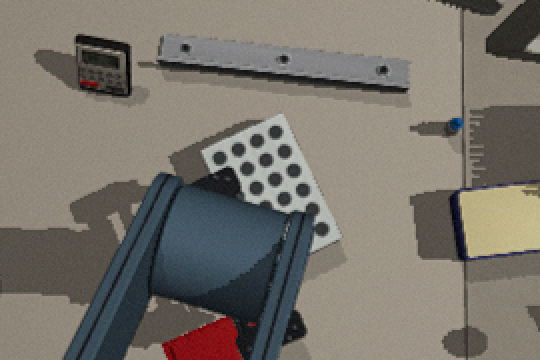

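The view shows the finger at the block's near-left corner, with the arm covering part of the block. The contact offset of about 10.7 mm is plausible, and the block fit of 105.1 x 160.2 mm agrees with the given size. Now the turning arc.

```bash
cat >> h.py <<'E'
def look(robot,a):
    """back off the pushed face, go up and aside, measure"""
    e,l=frame(a);t=np.array(robot.current_tcp_pos())
    robot.move_linear([*(t[:2]+25*l),18]);robot.move_linear([*(t[:2]+25*l),110],speed=250)
    robot.move_ptp([400,250,140],ori(60))
    d=robot.get_image("top");r=report(d);print("t",robot.current_t());return d,r
E
python3 - <<'E'
from h import *
from bench import robot
c,a=np.array([561.6,-42.6]),25.5
e,l=frame(a);piv=c+45*e
t0=np.array(robot.current_tcp_pos())[:2]
for th in range(6,37,6):
    r=np.radians(th);M=np.array([[np.cos(r),-np.sin(r)],[np.sin(r),np.cos(r)]])
    p=piv+M@(t0-piv)
    robot.move_linear([*p,18],ori(a+th),speed=60)
    f=np.array(robot.current_contact_force());print(th,f.round(1))
d,r=look(robot,a+36)
E
```

```text
6 [-0.4 -0.   1. ]
12 [-2.   0.4 -0.4]
18 [-0.  -0.1 -0.2]
24 [-1.   0.3 -0.7]
30 [-0.9 -0.2 -0.1]
36 [-0.1 -0.9 -0.6]
block [580.5 -64.9] ang 62.22 sides [105.  160.4] askew -21.87 x,y fence -121.6 -22.5
t 9.3583
```

```bash
cat >> h.py <<'E'
def goto(robot,c,a,s):
    e,l=frame(a);p=c+s*e+(52.5+32)*l
    robot.move_ptp([*p,110],ori(a));robot.move_linear([*p,18],ori(a))
    robot.move_linear([*(p-21.3*l),18],ori(a),speed=60)
E
python3 - <<'E'
from h import *
from bench import robot
c,a=np.array([580.5,-64.9]),62.2
goto(robot,c,a,-60)
e,l=frame(a);piv=c+45*e
t0=np.array(robot.current_tcp_pos())[:2]
for th in (7,14,21.5):
    r=np.radians(th);M=np.array([[np.cos(r),-np.sin(r)],[np.sin(r),np.cos(r)]])
    robot.move_linear([*(piv+M@(t0-piv)),18],ori(a+th),speed=60)
d,r=look(robot,a+21)
E
```

```text
block [597.7 -70.9] ang 84.4 sides [104.9 160.5] askew 0.31 x,y fence -103.9 -26.8
t 15.4583
```

```bash
python3 - <<'E'
from h import *
from bench import robot
goto(robot,np.array([597.7,-70.9]),84.4,0)
t=np.array(robot.current_tcp_pos())[:2]
robot.move_linear([*(t+34*N),18],ori(84.1),speed=50)
d,r=look(robot,84.1)
E
```

```text
block [630.1 -74.5] ang 84.13 sides [102.5 160.4] askew 0.04 x,y fence -71.3 -27.0
t 21.0583
```

```bash
python3 - <<'E'
from h import *
from bench import robot
goto(robot,np.array([631.4,-74.6]),84.1,0)
t=np.array(robot.current_tcp_pos())[:2]
hit=robot.move_linear([*(t+25*N),18],ori(84.1),speed=20,f_stop=22)
t2=np.array(robot.current_tcp_pos())[:2];print(hit,"travel",(t2-t)@N,"est block x",(t2-FM)@N+63.2-10.7-52.5+52.5,np.array(robot.current_contact_force()).round(1))
d,r=look(robot,84.1)
cv2.imwrite("pics/t2.png",cv2.resize(d["img"][115:265,165:365],None,fx=4,fy=4,interpolation=cv2.INTER_CUBIC))
E
```

```text
True travel 16.293928025328878 est block x -63.46171188954135 [-0.1 -0.5  0.2]
block [639.4 -75.4] ang 84.09 sides [ 83.7 160.1] askew -0.0 x,y fence -61.9 -27.0
t 26.9417
```

View pics/t2.png

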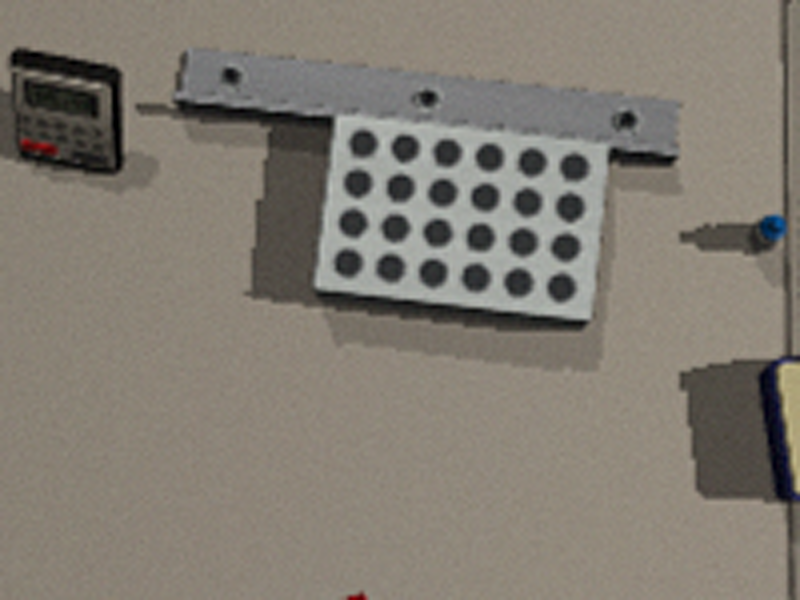

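The block lies along the fence from (335,115) to (608,145) with no dark strip between them, and the bystanders haven't moved. I'll press once more, a little harder, to confirm it's seated, then back off and hand in if nothing gives.

```bash
python3 - <<'E'
from h import *
from bench import robot
goto(robot,np.array(FM-52.8*N-27*T)-6*N,84.1,0)
hit=robot.move_linear([*(np.array(robot.current_tcp_pos())[:2]+15*N),18],ori(84.09),speed=15,f_stop=30)
t2=np.array(robot.current_tcp_pos())[:2];x=(t2-FM)@N+63.2;print(hit,"est x",x)
d,r=look(robot,84.1)
if hit and abs(x+52.8)<1.5: print(robot.hand_in())
E
```

```text
True est x -52.90969101740619
block [639.4 -75.4] ang 84.09 sides [ 83.7 160. ] askew -0.0 x,y fence -61.9 -26.9
t 32.6667
the job is handed in; nothing more can be done
None
```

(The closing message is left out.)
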